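Snap the column clip shut with the pliers

ROBOT

A 6-joint arm with a two-finger parallel gripper is mounted at the origin on the work surface. World frame = base frame: x ahead of the robot, y to its left, z up, the work surface at z = 0. Lengths are in m, angles in degrees, forces in N, time in s.
With the tool pointing down it reaches from about 0.325 to 0.775 m from the base axis. Payload 9.3 kg.
Tool frame: the origin (TCP) lies on the centre line of the jaws, within the pads' length; the fingertips stand 14 mm ahead of it and the grasp point (between the pads) lies 5 mm behind it (ctrl.tips_ahead is the distance from the TCP to the fingertips, in m); z points along the fingers, x is the direction in which the jaws open and shut, and the axes are right-handed (so a half turn about z gives the same grasp; the last joint's range is limited). The gripper opens to 85 mm and grips with 20 to 120 N. Pads are 22 mm wide; open, the fingers measure 114 mm over their backs; the gripper's body (76 mm by 85 mm) begins 54 mm behind the grasp point. The pads swing forward as they close: fully open they stand 13 mm farther back than shut.
Start: joints at [58.637, 14.817, 1.232, 76.415, 0, 81.257], TCP at [0.212, 0.508, 0.245] pointing down, gripper open.
Joint ranges: [-174.27, 174.27], [-52.1, 104.24], [-59.71, 78.15], [-110.17, 111.67], [-87.03, 83.33], [-180, 180]. Speed limits (degrees/s): [127.2, 127.2, 159.86, 180, 180, 180].

INTERFACE

Orientations are given as [roll, pitch, yaw] about the fixed x, y, z axes, in that order (R = Rz(yaw) Ry(pitch) Rx(roll)).
In Python, from bench import ctrl gives the robot as it stands. The module is installed in compiled form; this text tells all that it offers.
- The arm moves only by the tool apply_moves, never from a script. Its argument "increments" is one flat list of numbers, 5 for each row, row after row: the closure, from -1 (fully open) to 1 (shut), so that 0 is half open, then the shift along the tool's x, y, z in cm, then the turn about the tool's z in rad. In form: [jaw, dx, dy, dz, twist, jaw, dx, dy, dz, twist, ...]. A call has 1 to 20 rows; each row shifts and turns the commanded pose from where the row before left it, along the tool's axes as they then stand; what a row does not reach is not made up. A row lasts 1/12 s, in which the tool goes at most 41.7 mm and 7.16 degrees, less where a joint would pass 70% of its speed; a pose out of reach is approached as far as the arm can. A call with a gripper value outside its range is refused whole. The fingers move at their own pace and stop on an object; "force" is the grip in N (left out, the last holds). Time passes only in rows, so rows that do not move let the fingers close. It gives the time, the measured TCP pose, the force and the opening at its end, in the units of the state.
- ctrl.state(): the state, without advancing time (a new reading comes with each control period).
- ctrl.grab_frame(name): name is "scene" or "top" or "wrist"; returns a dict with "color" (480x640x3 uint8, red, green, blue), "depth" (480x640 float32, m along the optical axis (not along the pixel's ray), 0 where there is no reading), "mtx" (3x3 intrinsics, pixels), "rvec" (rotation vector, rad) and "tvec" (3), from world to camera coordinates, as OpenCV has them; the wrist camera has in their place "mount" (4x4, takes a point from camera to tool coordinates, whose origin is the TCP and whose axes are the tool frame's). Camera axes: x right, y down, z forward; pixel columns grow to the right and rows downward; lengths in m; the calibration is good to about 2 mm. A picture is of the moment at which its call begins: read the wrist's pose just before it.
- ctrl.hand_in(): hands the job in, once; it reports no verdict.
Trained networks look in a picture, given as the dict that the camera call returned (one of the last four; its "shot" number tells which), for a name from the list of things; names that differ only in an ending like _2 or _b are one class to them, and where a whole thing is asked for, a point or a joint stands for the part that bears it (a point fixed in the world has none). Each returns a list of dicts, best first, with "p" (0 to 1); they miss things now and then, are a little off and sometimes report something else, mostly with a low value. They report only what shows in the picture. A call takes as long as a camera call. They do not tell look-alikes from the thing itself.
- ctrl.masks_of(picture, name): "mask" (480x640 bool, what is visible of it) and "box" ([centre column, centre row, width, height] in pixels, round what is visible of it).
The state is a dict: "t": time; "q": joint angles; "joint_velocities": joint speeds; "effort": joint torques, N m; "position": TCP position; "tcp_rot": TCP orientation; "contact_force": force on the tool from outside, world axes, zero at the start; "ft_torque": the same for the moment, N m; "gripper_width": opening from 0.0 (shut) to 1.0 (fully open).
Only numpy, scipy, OpenCV 4.12 (cv2) and the standard library are available. Lean on these libraries where they do the work, as an engineer would, in place of code of your own. Each camera call takes 0.05 s, during which the arm holds its last target. There are 200 camera calls.

TASK

Take the blue-handled pliers from the rubber mat and use their jaws to squeeze the two ears of the open plastic clip round the glass column gently together until the clip snaps shut; stop squeezing as soon as it clicks, so that the ears are not crushed, and do not touch the stand with the gripper. Then open the pliers, draw them off and lay them flat on the mat again, leaving the jar, the beaker and the tape roll where they are.

Things in the scene. Friction and masses are not known exactly. Their poses are not given: they have to be found in the camera images.
- pliers: Spring-opened pliers, 190 mm long, 0.16 kg, lying flat. Origin at the pivot, on the underside; x to the jaws, handles at -x, z up. Two blue handles (85 mm long, 12 mm thick, 22 mm tall from the underside up, ending 120 mm behind the pivot) swing by equal amounts. They balance about 65 mm behind the pivot. 1 N more on each handle gives 1.15 N more at each jaw.
- jaw_mid (a point): The point midway between the jaws, 65 mm ahead of the pivot, 11 mm above the underside; axes as the pliers. Each jaw ends here in an upright round pad, 10 mm in diameter, 16 mm tall; the gap between the two pads is 38 mm when sprung open, 11 mm when fully shut.
- handle_mid (a point): The point midway between the handles, 75 mm behind the pivot, 11 mm above the underside; axes as the pliers. Pinch both handles here from above, along y: 70 mm over them when open, 39 mm when shut. The spring pushes each out with 7 N when open, 9.5 N when shut; a pinch to about 61 mm (where the handles lie parallel) carries them with the jaws nearly open (30 mm between the pads).
- jaw_a (a joint): How far each half of the pliers has closed: 0 = sprung open, 0.21 rad = fully shut.
- mat: Black rubber mat fixed on the bench, 220 x 170 x 3 mm; origin at the centre of its underside, x along its long side.
- stand: Fixed stand: white base plate 150 x 110 x 12 mm, upright glass column 34 mm in diameter, 250 mm tall over all, aluminium post behind it at +x. Origin on the bench under the column's axis; z up. The white clip embraces the column 100 mm above the bench; its two ears stick out to -x, towards the robot.
- clip_mouth (a point): Nominal middle between the two ears when shut, 36 mm in front (-x) of the column's axis, 100 mm above the bench; axes as the stand.
- fixed_ear: The unyielding ear on the stand's -y side: upright plate 26 mm long (x), 26 mm tall, 4 mm thick (y); origin at the middle of its lower edge, 34 mm in front of the column's axis, 87 mm above the bench. Its place sideways is set anew each time, within 4 mm. Bears at most 18 N.
- swing_ear (a point): The ear on the stand's +y side, same size and origin; it swings towards the fixed ear about an upright hinge 62 mm behind it. The ears reach from 21 to 47 mm in front of the column's axis. Over their outsides they measure 20 to 24 mm open, 13 to 17 mm shut (it differs from time to time). Bears at most 18 N.
- clip_arm (a joint): Swing of the moving half of the clip: 0 = open, 0.115 rad = snapped shut. A spring holds the ear open; moving it takes up to about 12 N, less as it goes; past three quarters of the travel it snaps shut by itself and stays, against a hard stop.
- reagent_bottle: Brown jar, 64 mm in diameter, 130 mm tall, standing loose; leave alone. Origin at the centre of its underside.
- beaker: Open glass beaker, 72 mm in diameter, 90 mm tall, standing loose; leave alone. Origin at the centre of its underside.
- tape_roll: Yellow tape roll, 80 mm in diameter, 22 mm tall, lying loose; leave alone. Origin at the centre of its underside.
Not all that is in view belongs to the job. Of the things that look like the stand, take the one that is nearest to the robot's base at the start.

How it is judged (in metres and radians):
On the way, in this order (a step that is already met when the one before it is completed fails the run):
1. the pliers are lifted from the mat with the clip still open (height (world z) of pliers above 0.05 m and value of joint clip_arm below 0.06 rad), for 0.2 s.
2. the clip is snapped shut with the jaws round its ears (value of joint clip_arm above 0.105 rad and distance between jaw_mid and clip_mouth below 0.025 m), for 0.2 s.
At the end, for the whole second after the job is handed in: The clip is snapped shut (swing above 0.105 rad) and the pliers lie at rest, flat (within 0.1 rad), with their pivot over the mat (within 110 mm of its middle along x, 85 mm along y) and no more than 9 mm above it (value of joint clip_arm above 0.105 rad and height (world z) of pliers below 0.012 m and angle between pliers's own z axis and vertical below 0.1 rad and x of pliers in the frame of mat between -0.11 and 0.11 m and y of pliers in the frame of mat between -0.085 and 0.085 m and linear speed of pliers below 0.02 m/s); the robot touches nothing.
It fails at once if the fixed ear is squeezed with more than 18 N (contact force between pliers and fixed_ear above 18 N).
It fails at once if the swinging ear is squeezed with more than 18 N (contact force between pliers and clip_arm above 18 N).
It fails at once if the gripper or arm touches the stand or its clip (contact force between any of the fingers, the arm and stand above 1 N).
It fails at once if the jar, the beaker or the tape roll is disturbed (distance of any of reagent_bottle, beaker, tape_roll from where it was at the start of the episode above 0.02 m).
It also fails if it takes over 72 s, if anything falls off the work surface, if the arm or the gripper's body presses on something with over 40 N, if the wrist force passes 120 N, or if a joint passes its speed limit or range.

## Working session

There is one attempt and no reset: what is moved stays moved. The work goes in short steps, Python scripts to look and compute and a tool call to move; the robot and the scene stay as the last step left them, time stands still between calls to the robot, and variables do not carry over. Pictures are saved under pics/ and viewed, about 8 in all and at most 12, crops included, and the job is handed in when it is done.

Besides the shell and the picture viewer there is one more tool, called after "Call:" as name(argument=value, ...) on one line, values as JSON. apply_moves: Moves the arm, as the interface text tells. Its arguments: {"type":"object","properties":{"increments":{"type":"array"},"force":{"type":"number"}},"required":["increments"]}

```bash
mkdir -p pics; cat > h.py <<'E'
import numpy as np, cv2
from bench import ctrl
from scipy.spatial.transform import Rotation as Ro
def grab(n):
    s=ctrl.state(); f=ctrl.grab_frame(n); f['_s']=s; return f
def T(f):
    if 'mount' in f:
        s=f['_s']; M=np.eye(4); M[:3,:3]=Ro.from_euler('xyz',s['tcp_rot'],degrees=True).as_matrix(); M[:3,3]=s['position']
        return M@np.array(f['mount'])
    R=cv2.Rodrigues(np.array(f['rvec'],float))[0]; M=np.eye(4); M[:3,:3]=R.T; M[:3,3]=-R.T@np.array(f['tvec'],float).ravel(); return M
def cloud(f):
    d=f['depth']; K=f['mtx']; v,u=np.mgrid[:480,:640]
    P=np.stack([(u-K[0][2])/K[0][0]*d,(v-K[1][2])/K[1][1]*d,d],-1); M=T(f)
    W=P@M[:3,:3].T+M[:3,3]; W[d==0]=np.nan; return W
def save(f,n): cv2.imwrite('pics/'+n,f['color'][...,::-1])
E
python3 - <<'E'
from h import *
print(ctrl.state(), ctrl.tips_ahead)
for n in ['scene','top']:
    f=grab(n); save(f,n+'1.png'); W=cloud(f); print(n,T(f)[:3,3].round(3))
    for o in ['pliers','stand','fixed_ear','swing_ear','mat','reagent_bottle','beaker','tape_roll']:
        for m in ctrl.masks_of(f,o)[:3]:
            w=W[m['mask']]; w=w[~np.isnan(w[:,0])]
            if len(w): print(o,round(m['p'],2),np.round(m['box']),m['mask'].sum(),np.median(w,0).round(3),np.percentile(w,2,0).round(3),np.percentile(w,98,0).round(3))
E
```

```text
{'t': 0.0, 'q': array([ 5.86356782e+01,  1.48502256e+01,  1.18927095e+00,  7.64161380e+01,
       -2.59875012e-03,  8.12564934e+01]), 'joint_velocities': array([ 0.03025647,  0.07616148, -0.04275547,  0.02356032,  0.06900652,
       -0.09776607]), 'effort': array([ 1.10182136e-04, -5.55643737e+01,  3.44529533e+01,  1.37398628e-02,
       -2.53542448e-04, -2.19106192e-05]), 'position': array([0.21142144, 0.50744652, 0.2446679 ]), 'tcp_rot': array([-1.79990850e+02,  7.65917911e-02,  6.73791926e+01]), 'contact_force': array([0.6869896 , 0.32393024, 0.52991966]), 'ft_torque': array([ 0.01007776, -0.03799732, -0.02283319]), 'gripper_width': 1.001735275379516} 0.014
scene [ 1.2   -0.299  1.196]
pliers 0.78 [412. 190.  53.  67.] 743 [0.501 0.213 0.02 ] [0.426 0.184 0.004] [0.595 0.252 0.029]
pliers 0.57 [411. 265.  37.  44.] 1225 [0.701 0.109 0.054] [0.674 0.07  0.002] [0.741 0.136 0.091]
stand 0.94 [268. 294.  60. 103.] 3821 [ 0.674 -0.215  0.015] [ 0.6   -0.264  0.007] [ 0.747 -0.158  0.234]
stand 0.77 [379. 340.  75. 103.] 4183 [ 0.846 -0.043  0.016] [ 0.769 -0.084  0.006] [0.921 0.022 0
[... 1950 characters left out ...]
[ 0.812 -0.012  0.107] [ 0.789 -0.019  0.01 ] [ 0.866 -0.005  0.115]
swing_ear 0.39 [384. 223.   7.  21.] 27 [ 0.621 -0.193  0.11 ] [ 0.61  -0.197  0.102] [ 0.647 -0.186  0.116]
mat 0.67 [223. 287.  71.  89.] 4923 [0.499 0.188 0.002] [ 0.395  0.119 -0.002] [0.605 0.28  0.007]
reagent_bottle 0.69 [473. 232.  43.  34.] 975 [ 0.609 -0.391  0.125] [ 0.584 -0.426  0.015] [ 0.64  -0.372  0.133]
beaker 0.97 [259. 198.  31.  38.] 831 [0.717 0.105 0.041] [0.673 0.068 0.   ] [0.74  0.134 0.091]
tape_roll 0.65 [214. 283.  30.  74.] 796 [0.485 0.215 0.021] [0.419 0.182 0.002] [0.589 0.254 0.027]
tape_roll 0.56 [475. 307.  37.  36.] 649 [ 0.437 -0.414  0.021] [ 0.399 -0.452 -0.002] [ 0.472 -0.377  0.026]
```

```bash
python3 - <<'E'
import cv2,numpy as np
a=cv2.imread('pics/top1.png')[100:340,150:520]; b=cv2.imread('pics/scene1.png')[140:400,130:540]
a=cv2.resize(a,None,fx=2.1,fy=2.1,interpolation=cv2.INTER_CUBIC); cv2.imwrite('pics/v1.png',a)
b=cv2.resize(b,None,fx=1.9,fy=1.9,interpolation=cv2.INTER_CUBIC); cv2.imwrite('pics/v2.png',b)
E
```

```text
(no output)
```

View pics/v1.png

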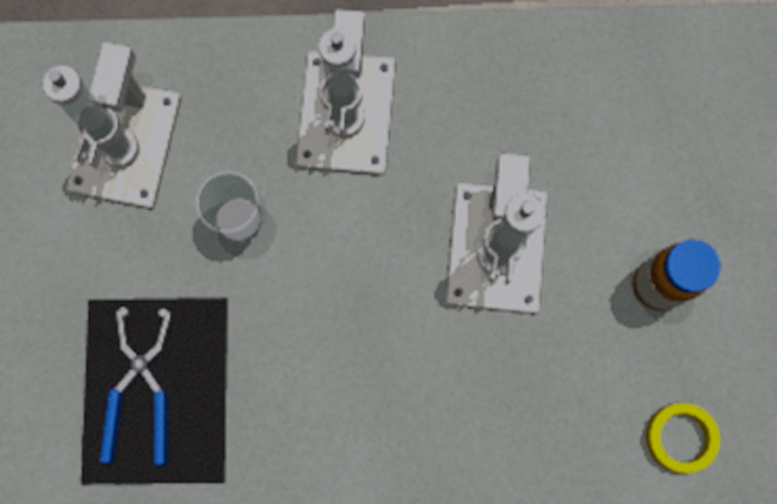

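View pics/v2.png

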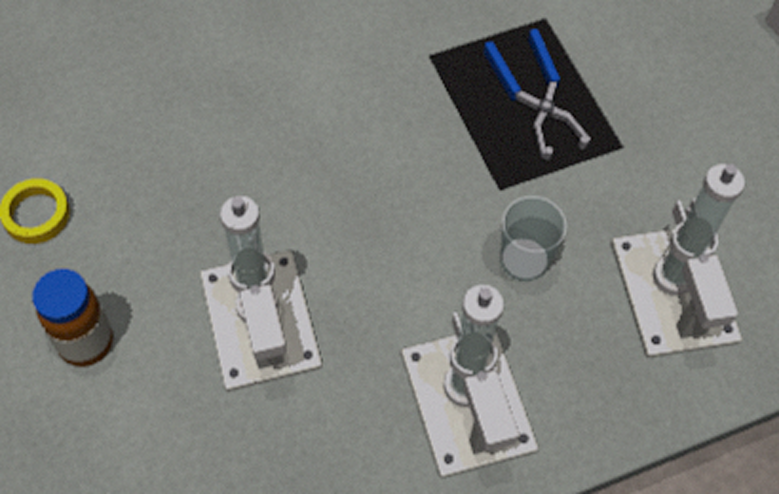

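```bash
python3 - <<'E'
from h import *
for n in ['top','scene']:
    f=grab(n); W=cloud(f); c=f['color'].astype(int); x,y,z=W[...,0],W[...,1],W[...,2]
    blue=(c[...,2]>c[...,0]+50)&(x<.6)&(y>.1)&(z>.008)
    b=blue.astype(np.uint8); k,l,st,_=cv2.connectedComponentsWithStats(b)
    for i in range(1,k):
        if st[i,4]>30:
            w=W[l==i]; r=cv2.minAreaRect(w[:,:2].astype(np.float32)); print(n,'handle',st[i,4],np.round(cv2.boxPoints(r),3).tolist(),np.percentile(w[:,2],[10,90]).round(3))
    ro=(x>.42)&(x<.62)&(y>.13)&(y<.28)&(z>.009)&~blue&(c.max(-1)>90)
    w=W[ro]; print('metal',len(w),w.min(0).round(3),w.max(0).round(3))
    near=(x>.56)&(x<.78)&(y<-.12)&(y>-.3)
    base=near&(z>.006)&(z<.018); w=W[base]; r=cv2.minAreaRect(w[:,:2].astype(np.float32)); print('base',np.round(cv2.boxPoints(r),4).tolist(),r)
    cap=near&(z>.20); w=W[cap]; 
    print('high',len(w)); 
    for lo in np.arange(.15,.27,.01):
        s=w[(w[:,2]>lo)&(w[:,2]<=lo+.01)]
        if len(s)>5: print(round(lo,2),len(s),s.mean(0).round(4),s.min(0).round(3),s.max(0).round(3))
    e=near&(z>.085)&(z<.122)&(c.min(-1)>120); w=W[e]
    np.save('e_%s.npy'%n,w); print('ears',len(w)); print(w[(w[:,0]<.64)].round(3)[:60].tolist())
E
```

```text
top handle 815 [[0.5220000147819519, 0.7070000171661377], [0.5320000052452087, 0.6110000014305115], [0.5809999704360962, 0.6159999966621399], [0.5709999799728394, 0.7120000123977661]] [0.088 0.093]
top handle 200 [[0.4169999957084656, 0.24500000476837158], [0.49900001287460327, 0.23499999940395355], [0.5, 0.24899999797344208], [0.4180000126361847, 0.2590000033378601]] [0.018 0.027]
top handle 182 [[0.414000004529953, 0.19300000369548798], [0.414000004529953, 0.18199999630451202], [0.4970000088214874, 0.18299999833106995], [0.4959999918937683, 0.1940000057220459]] [0.021 0.026]
metal 269 [0.497 0.181 0.013] [0.597 0.242 0.027]
base [[0.5640000104904175, -0.13300000131130219], [0.5683000087738037, -0.30000001192092896], [0.7462999820709229, -0.2953999936580658], [0.7419999837875366, -0.12839999794960022]] ((0.6551510691642761, -0.21421082317829132), (0.1781216412782669, 0.16706906259059906), 1.485520362854004)
high 305
0.2 21 [ 0.6408 -0.2025  0.2049] [ 0.635 -0.218  0.2  ] [ 0.653 -0.193  0.209]
0.22 46 [ 0.6457 -0.2078  0.2274] [ 0.634 -0.227  0.22 ] [ 0.67  -0.191  0.23 ]
0.23 201 [
[... 2454 characters left out ...]
 -0.12189999967813492]] ((0.6748578548431396, -0.2146402895450592), (0.21357505023479462, 0.16941793262958527), 4.456263542175293)
high 411
0.2 48 [ 0.6655 -0.2102  0.205 ] [ 0.654 -0.225  0.2  ] [ 0.671 -0.192  0.209]
0.21 28 [ 0.6673 -0.2086  0.2138] [ 0.66  -0.225  0.21 ] [ 0.671 -0.193  0.22 ]
0.22 74 [ 0.6614 -0.2106  0.2265] [ 0.634 -0.227  0.22 ] [ 0.673 -0.192  0.23 ]
0.23 210 [ 0.6563 -0.2089  0.2324] [ 0.637 -0.227  0.23 ] [ 0.672 -0.191  0.24 ]
0.24 22 [ 0.6566 -0.209   0.2455] [ 0.65  -0.214  0.24 ] [ 0.66  -0.204  0.25 ]
0.25 29 [ 0.6533 -0.2082  0.2521] [ 0.647 -0.214  0.25 ] [ 0.659 -0.203  0.255]
ears 661
[[0.638, -0.225, 0.111], [0.637, -0.223, 0.108], [0.64, -0.224, 0.108]]
```

```bash
python3 - <<'E'
from h import *
f=grab('wrist'); print(np.round(f['mount'],3), f['mtx'])
print(ctrl.state()['t'])
E
```

```text
[[ 1.    -0.    -0.001 -0.001]
 [ 0.     0.962  0.274 -0.07 ]
 [ 0.001 -0.274  0.962 -0.128]
 [ 0.     0.     0.     1.   ]] [[409.23084372   0.         327.2063508 ]
 [  0.         409.23084372 244.1849186 ]
 [  0.           0.           1.        ]]
1.05
```

Call:
apply_moves(increments=[-1,0,0,-0.6,-0.1,-1,0,0,-0.6,-0.1,-1,0,0,-0.6,-0.1,-1,0,0,-0.7,-0.094,-1,-2.97,1.45,0,0,-1,-2.97,1.45,0,0,-1,-2.97,1.45,0,0,-1,-2.97,1.45,0,0,-1,-2.97,1.45,0,0,-1,-2.97,1.45,0,0,-1,-2.97,1.45,0,0,-1,-2.97,1.45,0,0,-1,-2.97,1.45,0,0,-1,-2.97,1.45,0,0,-1,-2.97,1.45,0,0,-1,-2.97,1.45,0,0,-1,-2.97,1.45,0,0,-1,-2.97,1.45,0,0,-1,-2.97,1.45,0,0,-1,-2.97,1.45,0,0])

```text
t: 2.72
position: [0.4436, 0.0306, 0.2705]
tcp_rot: [180.0, 0.0, 89.9]
contact_force: [1.2, 0.1, 0.3]
gripper_width: 1.003
```

Call:
apply_moves(increments=[-1,-2.97,1.45,0,0,-1,-2.97,1.45,0,0,-1,-2.97,1.45,0,0,-1,-2.97,1.45,0,0,-1,-2.97,1.45,0,0,-1,-2.97,1.45,0,0,-1,-2.97,1.45,0,0,-1,-2.97,1.45,0,0,-1,0,0,0,0,-1,0,0,0,0,-1,0,0,0,0])

```text
t: 3.63
position: [0.5587, -0.2052, 0.27]
tcp_rot: [-180.0, -0.0, 89.9]
contact_force: [-0.3, -0.2, 0.4]
gripper_width: 1.001
```

```bash
python3 - <<'E'
from h import *
f=grab('wrist'); s=f['_s']; print(s['t'],s['position'],s['tcp_rot'],s['contact_force'])
save(f,'w1.png'); W=cloud(f); np.save('w1.npy',W)
for o in ['fixed_ear','swing_ear','stand']:
    for m in ctrl.masks_of(f,o)[:3]:
        w=W[m['mask']]; w=w[~np.isnan(w[:,0])]
        print(o,round(m['p'],2),np.round(m['box']),np.median(w,0).round(4),np.percentile(w,3,0).round(4),np.percentile(w,97,0).round(4))
E
```

```text
3.6333 [ 0.55873118 -0.20523947  0.26997138] [-1.79960717e+02 -3.36340141e-02  8.99306450e+01] [-0.32212349 -0.20427668  0.37896045]
fixed_ear 0.7 [309. 315.  31.  71.] [ 0.6325 -0.2204  0.1078] [ 0.6045 -0.2333  0.0388] [ 0.6607 -0.2086  0.1136]
swing_ear 0.68 [ 88. 287. 155. 120.] [ 0.6052 -0.388   0.1092] [ 0.5836 -0.4243  0.0135] [ 0.6369 -0.3718  0.131 ]
swing_ear 0.61 [346. 320.  19.  83.] [ 0.6304 -0.1922  0.1075] [ 0.6078 -0.1987  0.0514] [ 0.6642 -0.1859  0.1135]
stand 0.76 [452. 418.  42.  70.] [ 0.7954 -0.0729  0.0115] [ 0.7596 -0.0867  0.0037] [ 0.8416 -0.0529  0.0145]
stand 0.62 [323. 331. 121. 212.] [ 0.6359 -0.2102  0.0131] [ 0.5923 -0.2621  0.0104] [ 0.7228 -0.1605  0.2229]
```

View pics/w1.png

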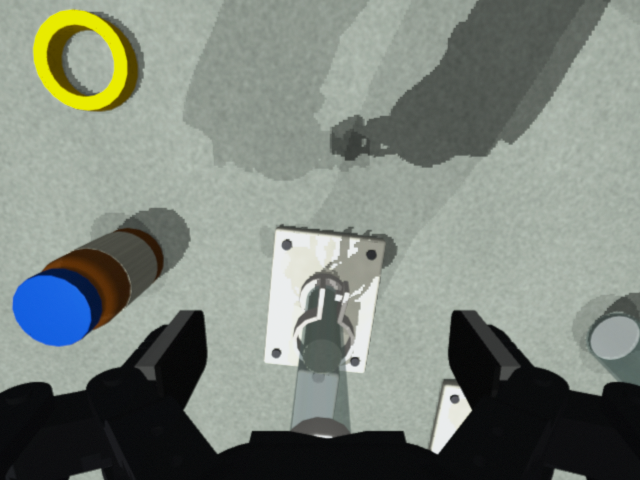

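```bash
python3 - <<'E'
import numpy as np,cv2
W=np.load('w1.npy'); c=cv2.imread('pics/w1.png')
x,y,z=W[...,0],W[...,1],W[...,2]
m=((np.abs(z-.012)<.004)&(c.min(-1)>195)).astype(np.uint8); m[:225]=0;m[375:]=0;m[:,:262]=0;m[:,390:]=0
# corners by rays on plate plane
ys,xs=np.nonzero(m); w=W[ys,xs]; r=cv2.minAreaRect(w[:,:2].astype(np.float32)); print(np.round(cv2.boxPoints(r),4).tolist(),r)
e=(z>.09)&(z<.125)&(c.min(-1)>60); e[:250]=0;e[380:]=0;e[:,:290]=0;e[:,370:]=0
for r in range(268,346,3):
    k=np.nonzero(e[r])[0]; print(r,[(int(i),)+tuple(np.round(W[r,i]*1000).astype(int)) +(int(c[r,i].mean()),) for i in k][:24])
cv2.imwrite('pics/v3.png',cv2.resize(c[262:352,290:370],None,fx=6.6,fy=6.6,interpolation=cv2.INTER_NEAREST))
E
```

```text
[[0.5835000276565552, -0.25699999928474426], [0.7307999730110168, -0.2750000059604645], [0.7440000176429749, -0.1670999974012375], [0.5967000126838684, -0.14910000562667847]] ((0.6637345552444458, -0.21201980113983154), (0.1086682677268982, 0.1484394371509552), 83.03604125976562)
268 []
271 []
274 []
277 []
280 [(320, np.int64(606), np.int64(-212), np.int64(91), 103), (321, np.int64(604), np.int64(-211), np.int64(96), 87), (322, np.int64(604), np.int64(-210), np.int64(95), 85), (323, np.int64(605), np.int64(-210), np.int64(94), 85), (324, np.int64(605), np.int64(-209), np.int64(95), 87), (325, np.int64(605), np.int64(-208), np.int64(94), 100)]
283 [(320, np.int64(605), np.int64(-212), np.int64(100), 99), (321, np.int64(605), np.int64(-211), np.int64(101), 87), (322, np.int64(604), np.int64(-210), np.int64(102), 84), (323, np.int64(604), np.int64(-209), np.int64(103), 85), (324, np.int64(604), np.int64(-209), np.int64(102), 88), (325, np.int64(606), np.int64(-208), np.int64(98), 100), (344, np.int64(608), np.int64(-193), np.int64(93), 87), (345, np.int64(607), np.int64(-192), np.int64
[... 23239 characters left out ...]
t64(97), 78), (300, np.int64(661), np.int64(-229), np.int64(94), 82), (301, np.int64(646), np.int64(-226), np.int64(120), 94), (342, np.int64(644), np.int64(-195), np.int64(123), 115), (343, np.int64(647), np.int64(-194), np.int64(118), 128), (346, np.int64(661), np.int64(-191), np.int64(93), 119), (347, np.int64(660), np.int64(-190), np.int64(95), 97), (348, np.int64(658), np.int64(-189), np.int64(98), 94), (349, np.int64(657), np.int64(-189), np.int64(100), 96), (350, np.int64(654), np.int64(-188), np.int64(105), 121), (351, np.int64(652), np.int64(-188), np.int64(110), 155), (352, np.int64(652), np.int64(-187), np.int64(109), 167), (353, np.int64(653), np.int64(-186), np.int64(108), 188)]
```

View pics/v3.png

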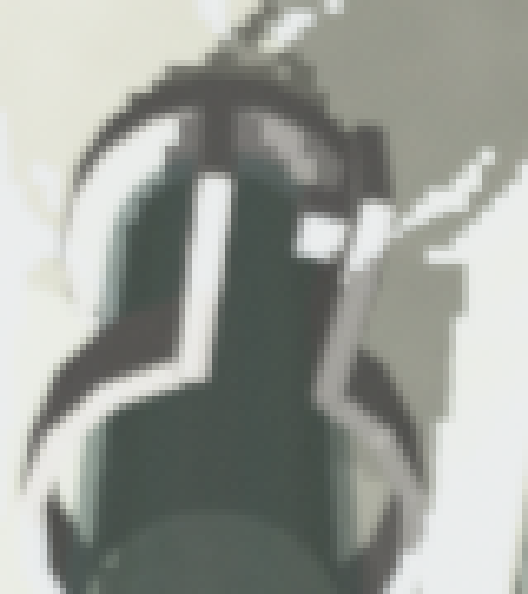

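Call:
apply_moves(increments=[-1,3.23,-0.76,0,0,-1,3.23,-0.76,0,0,-1,3.23,-0.76,0.5,0,-1,3.23,-0.76,0.5,0,-1,3.23,-0.76,0.5,0,-1,3.23,-0.76,0.5,0,-1,3.23,-0.76,0.5,0,-1,3.23,-0.76,0.5,0,-1,3.23,-0.76,0.5,0,-1,3.23,-0.76,0.5,0,-1,3.23,-0.76,0.5,0,-1,3.23,-0.76,0.5,0,-1,3.23,-0.76,1,0,-1,0,0,0,0,-1,0,0,0,0,-1,0,0,0,0])

```text
t: 5.17
position: [0.4601, 0.2149, 0.2107]
tcp_rot: [180.0, 0.0, 90.0]
contact_force: [-0.3, 0.4, 0.8]
gripper_width: 0.999
```

```bash
python3 - <<'E'
from h import *
f=grab('wrist'); s=f['_s']; print(s['t'],s['position'],s['tcp_rot'])
save(f,'w2.png'); W=cloud(f); c=f['color'].astype(int); x,y,z=np.moveaxis(W,-1,0)
blue=(c[...,2]>c[...,0]+40)&(c[...,2]>c[...,1]+20)&(z<.05)
k,l,st,_=cv2.connectedComponentsWithStats(blue.astype(np.uint8))
L=[]
for i in range(1,k):
    if st[i,4]>200:
        w=W[(l==i)&(z>.022)]; r=cv2.minAreaRect(w[:,:2].astype(np.float32)); print(st[i],np.round(cv2.boxPoints(r),4).tolist(),r[1],np.percentile(w[:,2],[5,50,95]).round(4))
        vx,vy,x0,y0=cv2.fitLine(w[:,:2].astype(np.float32),cv2.DIST_HUBER,0,.001,.001).ravel(); t=np.sign(vx)*((w[:,:2]-[x0,y0])@[vx,vy]); e=[np.array([x0,y0])+np.array([vx,vy])*np.sign(vx)*q for q in (t.min(),t.max())]; print(np.round(e,4).tolist()); L.append(e)
if len(L)==2:
    L=np.array(L); r=L[:,0].mean(0); q=L[:,1].mean(0); d=L[0].mean(0)-L[1].mean(0); d*=np.sign(d[1]); print('rear',r,'front',q,'yaw by mid',np.degrees(np.arctan2(*(q-r)[::-1])),'by perp',np.degrees(np.arctan2(-d[0],d[1])),'sep',np.linalg.norm(d))
    v=[np.degrees(np.arctan2(*(e[1]-e[0])[::-1])) for e in L]; print('handle yaws',v,np.mean(v))
E
```

```text
5.1667 [0.46006198 0.21492087 0.2107117 ] [1.79964638e+02 3.16121153e-03 9.00477133e+01]
[ 286  157   20  109 1810] [[0.4129999876022339, 0.19509999454021454], [0.413100004196167, 0.18310000002384186], [0.4970000088214874, 0.18410000205039978], [0.4968999922275543, 0.19609999656677246]] (0.08388262987136841, 0.011989552527666092) [0.0228 0.0246 0.0259]
[[0.4131, 0.1892], [0.4969, 0.1902]]
[ 354  161   31  108 1879] [[0.41530001163482666, 0.24609999358654022], [0.49900001287460327, 0.23690000176429749], [0.5002999901771545, 0.24889999628067017], [0.41659998893737793, 0.2581000030040741]] (0.012057652696967125, 0.08422877639532089) [0.0227 0.0245 0.0258]
[[0.4159, 0.2519], [0.4996, 0.2427]]
rear [0.4144902  0.22057885] front [0.49829153 0.21649771] yaw by mid -2.78810870280441 by perp -2.7681931367263286 sep 0.057656169061950265
handle yaws [np.float64(0.6876175118480562), np.float64(-6.249546816527814)] -2.780964652339879
```

View pics/w2.png

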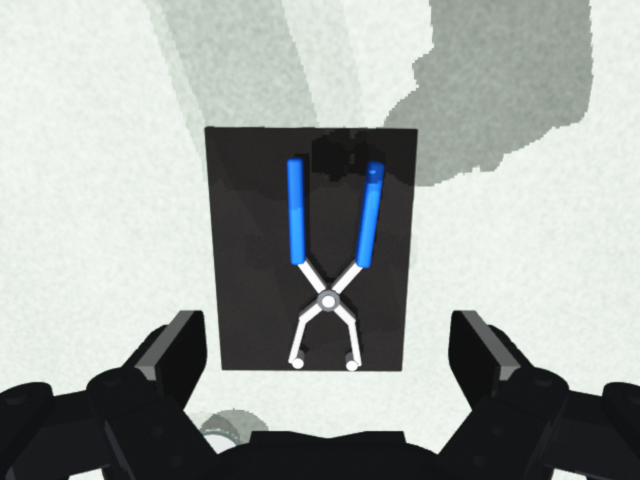

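Call:
apply_moves(increments=[-1,0.35,-0.07,0,0.05,-1,0,0,3.5,0,-1,0,0,4,0,-1,0,0,4,0,-1,0,0,3.5,0,-1,0,0,2,0,-1,0,0,1,0,-1,0,0,1,0,-1,0,0,0.27,0,-1,0,0,0,0,-1,0,0,0,0], force=20)

```text
t: 6.13
position: [0.4604, 0.2176, 0.0182]
tcp_rot: [180.0, -0.0, 87.0]
contact_force: [-0.1, 0.0, 0.1]
gripper_width: 1.0
```

Call:
apply_moves(increments=[-0.7,0,0,0,0,-0.6,0,0,0,0,-0.5,0,0,0,0,-0.44,0,0,0,0,-0.44,0,0,0,0,-0.44,0,0,0,0,-0.44,0,0,0,0], force=20)

```text
t: 6.72
position: [0.4609, 0.2184, 0.0193]
tcp_rot: [179.8, -0.1, 87.1]
contact_force: [-0.3, 0.2, 10.8]
gripper_width: 0.725
```

Call:
apply_moves(increments=[-0.44,0,0,-0.2,0,-0.44,0,0,0,0,-0.44,0,0,0,0], force=20)

```text
t: 6.97
position: [0.4598, 0.2181, 0.0198]
tcp_rot: [180.0, -0.0, 87.1]
contact_force: [0.3, 0.6, -3.2]
gripper_width: 0.725
```

Call:
apply_moves(increments=[-0.44,0,0,-0.3,0,-0.44,0,0,-1,0,-0.44,0,0,-1.5,0,-0.44,0,0,-2,0,-0.44,0,0,-2,0,-0.44,0,0,-2,0,-0.44,0,0,-2,0,-0.44,0,0,0,0,-0.44,0,0,0,0,-0.44,0,0,0,0])

```text
t: 7.8
position: [0.4594, 0.218, 0.1268]
tcp_rot: [-179.9, 0.0, 87.1]
contact_force: [-0.5, 0.1, -1.5]
gripper_width: 0.721
```

```bash
cat > look.py <<'E'
from h import *
import sys
s=ctrl.state(); print(s['t'],s['position'].round(4),s['tcp_rot'].round(2),s['contact_force'].round(2),s['gripper_width'])
f=grab('wrist'); save(f,sys.argv[1]+'w.png'); W=cloud(f); np.save(sys.argv[1]+'.npy',W); c=f['color'].astype(int); x,y,z=np.moveaxis(W,-1,0)
zt=s['position'][2]
blue=(c[...,2]>c[...,0]+40)&(c[...,2]>c[...,1]+20)&(abs(z-zt)<.03)
k,l,st,_=cv2.connectedComponentsWithStats(blue.astype(np.uint8))
for i in range(1,k):
    if st[i,4]>200:
        w=W[(l==i)]; zz=np.percentile(w[:,2],80); a=np.linalg.lstsq(np.c_[w[:,:2]-w[:,:2].mean(0),np.ones(len(w))],w[:,2],rcond=None)[0]
        w=w[w[:,2]>zz-.004]; r=cv2.minAreaRect(w[:,:2].astype(np.float32)); print(st[i,:4],np.round(cv2.boxPoints(r),4).tolist(),'z',np.percentile(w[:,2],[5,50,95]).round(4),'slope',a.round(3))
g=grab('scene'); save(g,sys.argv[1]+'s.png')
E
python3 look.py l1; python3 - <<'E'
import cv2,numpy as np
a=cv2.imread('pics/l1w.png'); b=cv2.imread('pics/l1s.png')[120:300,330:570]
cv2.imwrite('pics/v4.png',np.hstack([cv2.resize(a,(400,300)),cv2.resize(b,(400,300))]))
E
```

```text
7.8 [0.4594 0.218  0.1268] [-1.7994e+02  2.0000e-02  8.7090e+01] [-0.47  0.09 -1.53] 0.7205457748198605
[375 197  52 238] [[0.41350001096725464, 0.23839999735355377], [0.49799999594688416, 0.23409999907016754], [0.49869999289512634, 0.24650000035762787], [0.4140999913215637, 0.2506999969482422]] z [0.1297 0.1318 0.133 ] slope [0.036 0.535 0.13 ]
[228 198  54 237] [[0.41119998693466187, 0.18799999356269836], [0.4959999918937683, 0.18459999561309814], [0.4964999854564667, 0.19709999859333038], [0.4117000102996826, 0.2004999965429306]] z [0.1298 0.1319 0.1331] slope [-0.01  -0.506  0.13 ]
```

View pics/v4.png

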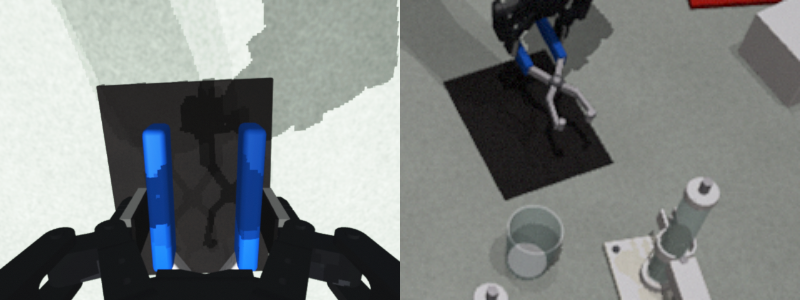

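Call:
apply_moves(increments=[-0.44,-1,-0.1,0,0,-0.44,-2,-0.1,0.1,0,-0.44,-2.8,-0.2,0.1,0,-0.44,-2.8,-0.2,0.1,0,-0.44,-2.8,-0.2,0.2,0,-0.44,-2.8,-0.2,0.2,0,-0.44,-2.8,-0.2,0.2,0,-0.44,-2.8,-0.2,0.2,0,-0.44,-2.8,-0.2,0.2,0,-0.44,-2.8,-0.2,0.2,0,-0.44,-2.8,-0.2,0.2,0,-0.44,-2.8,-0.2,0.2,0,-0.44,-2.8,-0.2,0.2,0,-0.44,-2.8,-0.2,0.2,0,-0.44,-2.0,-0.2,0,0.024,-0.44,-1.07,-0.12,0,0.024,-0.44,0,0,0,0.024,-0.44,0,0,0,0,-0.44,0,0,0,0,-0.44,0,0,0,0])

```text
t: 9.57
position: [0.4102, -0.1756, 0.1045]
tcp_rot: [-180.0, -0.0, 83.1]
contact_force: [0.1, -0.6, -2.7]
gripper_width: 0.718
```

```bash
python3 look.py l2;  python3 - <<'E'
import sys; sys.argv=['x']
from h import *
f=grab('top'); save(f,'l2t.png'); W=cloud(f); c=f['color'].astype(int); x,y,z=np.moveaxis(W,-1,0)
m=(z>.085)&(z<.125)&(x>.47)&(x<.66)&(y<-.14)&(y>-.27)&(c.min(-1)>70)
k,l,st,_=cv2.connectedComponentsWithStats(m.astype(np.uint8))
for i in range(1,k):
    if st[i,4]>6: w=W[l==i]; print(st[i].tolist(),w.min(0).round(3),w.max(0).round(3),w.mean(0).round(4))
a=cv2.imread('pics/l2w.png'); b=f['color'][...,::-1][180:300,330:450]
cv2.imwrite('pics/v5.png',np.hstack([cv2.resize(a,(400,400))[:, :200]*0+cv2.resize(a,(400,400))[:,100:300],cv2.resize(b,(590,590),interpolation=cv2.INTER_CUBIC)[:400]]))
E
```

```text
9.5667 [ 0.4102 -0.1756  0.1045] [-1.7998e+02 -2.0000e-02  8.3060e+01] [ 0.12 -0.61 -2.71] 0.7176277031484352
[375 197  51 238] [[0.36579999327659607, -0.15209999680519104], [0.44999998807907104, -0.16210000216960907], [0.4514000117778778, -0.14990000426769257], [0.36730000376701355, -0.13989999890327454]] z [0.1076 0.1096 0.1108] slope [0.075 0.545 0.108]
[228 198  53 237] [[0.36000001430511475, -0.2020999938249588], [0.4433000087738037, -0.21119999885559082], [0.4447000026702881, -0.1988999992609024], [0.3614000082015991, -0.18979999423027039]] z [0.1075 0.1096 0.1108] slope [-0.037 -0.452  0.108]
[380, 210, 8, 24, 75] [ 0.608 -0.202  0.085] [ 0.66  -0.185  0.115] [ 0.6324 -0.192   0.1047]
[391, 213, 11, 22, 66] [ 0.605 -0.233  0.086] [ 0.653 -0.208  0.118] [ 0.627  -0.2164  0.1062]
[372, 258, 26, 36, 292] [ 0.47  -0.219  0.093] [ 0.549 -0.163  0.111] [ 0.5072 -0.1871  0.1048]
```

View pics/v5.png

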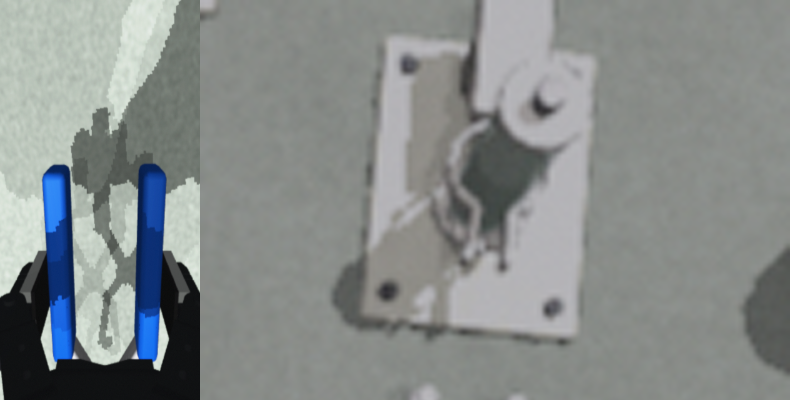

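```bash
python3 - <<'E'
from h import *
u=np.array([.9925,-.1219]);v=np.array([.1219,.9925])
for n in ['top','scene']:
    f=grab(n); W=cloud(f); c=f['color'].astype(int); x,y,z=np.moveaxis(W,-1,0)
    m=(z>.10)&(z<.125)&(x>.525)&(x<.57)&(y<-.14)&(y>-.27)&(c.min(-1)>70)
    k,l,st,_=cv2.connectedComponentsWithStats(m.astype(np.uint8))
    for i in range(1,k):
        w=W[l==i]; a=w[:,:2]@u; w=w[a>a.max()-.010]; print(n,'pad',len(w),w.mean(0).round(4),'u,v',w[:,:2].mean(0)@u,w[:,:2].mean(0)@v, (w[:,:2]@v).min(),(w[:,:2]@v).max(),(w[:,:2]@u).max())
    m=(z>.108)&(z<.117)&(x>.60)&(x<.63)&(y<-.18)&(y>-.222)&(c.min(-1)>70)
    k,l,st,_=cv2.connectedComponentsWithStats(m.astype(np.uint8))
    for i in range(1,k):
        w=W[l==i]; 
        if len(w)>4: print(n,'ear',len(w),w.mean(0).round(4),'u,v',(w[:,:2].mean(0)@u).round(4),(w[:,:2].mean(0)@v).round(4),(w[:,:2]@u).min(),(w[:,:2]@u).max(),(w[:,:2]@v).min(),(w[:,:2]@v).max())
E
```

```text
top pad 24 [ 0.545  -0.1695  0.1047] u,v 0.5615629386351005 -0.10179782276143805 -0.10794537422929541 -0.09661397476349744 0.5662789056663968
top pad 22 [ 0.5397 -0.213   0.1056] u,v 0.5615722795220328 -0.14559125492577105 -0.1513546528981902 -0.13957178298382344 0.5663606355864994
top ear 18 [ 0.6196 -0.1938  0.1118] u,v 0.6386 -0.1168 0.6288643458882662 0.6480511325136152 -0.1192099398571537 -0.1147389633793367
top ear 18 [ 0.6168 -0.2112  0.112 ] u,v 0.6379 -0.1344 0.6258467345244171 0.650222102655625 -0.13648083127771465 -0.13281577890291865
scene pad 22 [ 0.5467 -0.1685  0.1048] u,v 0.5631218016319708 -0.10056190058144109 -0.10605687620923458 -0.09363390579142067 0.5681130764310686
scene pad 23 [ 0.5421 -0.2117  0.1053] u,v 0.5637954327016897 -0.14401266412925526 -0.15057368072402708 -0.13780717866322992 0.5690483820094616
```

Call:
apply_moves(increments=[-0.44,-0.15,0,-0.15,0,-0.44,0,0.5,0,0,-0.44,0,1,0,0,-0.44,0,1,0,0,-0.44,0,1,0,0,-0.44,0,0.5,0,0,-0.44,0,0,0,0,-0.44,0,0,0,0])

```text
t: 10.48
position: [0.4499, -0.1828, 0.1057]
tcp_rot: [-180.0, -0.0, 83.0]
contact_force: [-0.8, 0.0, -2.2]
gripper_width: 0.723
```

Call:
apply_moves(increments=[-0.44,0,0.5,0,0,-0.44,0,0.5,0,0,-0.44,0,0.5,0,0,-0.44,0,0.5,0,0,-0.44,0,0.5,0,0,-0.44,0,0.5,0,0,-0.44,0,0.4,0,0,-0.44,0,0,0,0,-0.44,0,0,0,0,-0.44,0,0,0,0])

```text
t: 11.32
position: [0.4833, -0.187, 0.106]
tcp_rot: [-180.0, -0.0, 83.0]
contact_force: [-0.4, 0.6, -0.8]
gripper_width: 0.719
```

```bash
cat > ears.py <<'E'
from h import *
import sys
u=np.array([.9925,-.1219]);v=np.array([.1219,.9925])
s=ctrl.state(); print(s['t'],s['position'].round(4),s['tcp_rot'].round(2),s['contact_force'].round(2),s['gripper_width'])
f=grab('top'); save(f,sys.argv[1]+'.png'); W=cloud(f); c=f['color'].astype(int); x,y,z=np.moveaxis(W,-1,0)
U=W[...,:2]@u; V=W[...,:2]@v
m=(z>.10)&(z<.12)&(U>.622)&(U<.650)&(V>-.165)&(V<-.085)&(c.min(-1)>60)
h,e=np.histogram(V[m],bins=np.arange(-.165,-.084,.001)); 
for a,b in zip(h,e):
    k=m&(V>=b)&(V<b+.001); 
    if a: print(round(b,3),a,'z',z[k].mean().round(4),'u',U[k].min().round(3),U[k].max().round(3))
b=f['color'][...,::-1][195:245,360:420]; cv2.imwrite('pics/'+sys.argv[1]+'z.png',cv2.resize(b,None,fx=9,fy=9,interpolation=cv2.INTER_CUBIC))
E
python3 ears.py e1
```

```text
11.3167 [ 0.4833 -0.187   0.106 ] [-1.7997e+02 -1.0000e-02  8.2970e+01] [-0.38  0.58 -0.83] 0.7190172663063213
-0.155 3 z 0.1061 u 0.632 0.637
-0.153 3 z 0.1052 u 0.629 0.634
-0.152 2 z 0.1081 u 0.636 0.638
-0.151 1 z 0.1073 u 0.626 0.626
-0.15 5 z 0.1077 u 0.628 0.638
-0.149 4 z 0.1046 u 0.624 0.64
-0.148 4 z 0.1047 u 0.631 0.641
-0.147 2 z 0.1053 u 0.632 0.635
-0.145 4 z 0.1091 u 0.632 0.639
-0.144 1 z 0.1037 u 0.633 0.633
-0.143 2 z 0.1071 u 0.635 0.637
-0.137 3 z 0.1117 u 0.627 0.65
-0.136 4 z 0.1096 u 0.626 0.633
-0.135 6 z 0.1133 u 0.635 0.647
-0.134 5 z 0.1117 u 0.626 0.649
-0.133 7 z 0.1089 u 0.628 0.648
-0.123 3 z 0.1054 u 0.633 0.638
-0.121 2 z 0.1046 u 0.633 0.636
-0.12 2 z 0.1073 u 0.638 0.639
-0.119 4 z 0.1125 u 0.641 0.648
-0.118 3 z 0.1123 u 0.629 0.634
-0.117 6 z 0.1116 u 0.636 0.649
-0.116 3 z 0.1076 u 0.628 0.64
-0.115 3 z 0.1114 u 0.631 0.637
-0.114 1 z 0.1054 u 0.628 0.628
-0.111 2 z 0.1071 u 0.634 0.636
-0.11 1 z 0.1111 u 0.638 0.638
-0.109 4 z 0.106 u 0.632 0.639
-0.107 2 z 0.1049 u 0.632 0.636
-0.106 4 z 0.1081 u 0.622 0.641
-0.105 4 z 0.1053 u 0.624 0.631
-0.104 3 z 0.1094 u 0.633 0.638
-0.103 3 z 0.105 u 0.624 0.629
-0.102 3 z 0.1069 u 0.631 0.636
-0.101 3 z 0.1032 u 0.625 0.629
-0.1 3 z 0.1071 u 0.63 0.636
```

View pics/e1z.png

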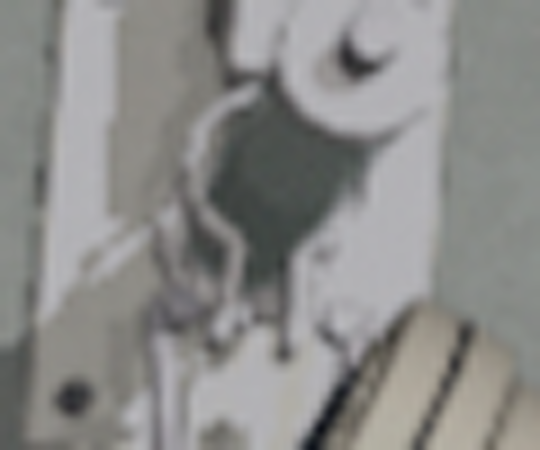

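Call:
apply_moves(increments=[-0.4,0,0,0,0,-0.36,0,0,0,0,-0.32,0,0,0,0,-0.29,0,0,0,0,-0.26,0,0,0,0,-0.26,0,0,0,0,-0.26,0,0,0,0], force=20)

```text
t: 11.95
position: [0.4835, -0.1871, 0.1061]
tcp_rot: [180.0, -0.0, 83.0]
contact_force: [0.6, 0.0, -1.3]
gripper_width: 0.635
```

Call:
apply_moves(increments=[-0.24,0,0,0,0,-0.23,0,0,0,0,-0.22,0,0,0,0,-0.22,0,0,0,0,-0.22,0,0,0,0])

```text
t: 12.37
position: [0.4835, -0.187, 0.106]
tcp_rot: [-180.0, -0.0, 83.0]
contact_force: [-0.3, 1.3, -2.4]
gripper_width: 0.613
```

Call:
apply_moves(increments=[-0.21,0,0,0,0,-0.2,0,0,0,0,-0.19,0,0,0,0,-0.19,0,0,0,0,-0.19,0,0,0,0])

```text
t: 12.78
position: [0.4834, -0.187, 0.106]
tcp_rot: [-180.0, -0.0, 83.0]
contact_force: [-1.5, 1.8, -1.6]
gripper_width: 0.597
```

Call:
apply_moves(increments=[-0.19,0.05,0,0,0,-0.19,0.05,0,0,0,-0.18,0,0,0,0,-0.17,0,0,0,0,-0.17,0,0,0,0])

```text
t: 13.2
position: [0.4835, -0.1862, 0.1061]
tcp_rot: [-180.0, 0.0, 82.9]
contact_force: [-2.6, 0.7, -1.7]
gripper_width: 0.587
```

```bash
python3 ears.py e2 | awk '{print $1,$2,$4,$6,$7}' | head -50
```

```text
13.2 [ -0.1862 [-1.7998e+02 1.0000e-02
-0.149 2 0.1019 0.63 0.634
-0.148 4 0.1039 0.631 0.641
-0.147 3 0.1023 0.625 0.629
-0.146 4 0.1029 0.632 0.641
-0.145 3 0.1049 0.624 0.643
-0.144 5 0.1037 0.626 0.636
-0.143 4 0.1058 0.638 0.645
-0.142 2 0.1017 0.636 0.638
-0.141 1 0.1057 0.642 0.642
-0.14 2 0.1078 0.639 0.645
-0.139 2 0.1046 0.637 0.64
-0.138 1 0.1086 0.641 0.641
-0.137 2 0.1134 0.647 0.649
-0.136 5 0.11 0.626 0.634
-0.135 6 0.1127 0.635 0.647
-0.134 4 0.1128 0.626 0.649
-0.133 8 0.1093 0.628 0.649
-0.123 3 0.1048 0.633 0.638
-0.121 1 0.1054 0.633 0.633
-0.12 3 0.1075 0.635 0.639
-0.119 4 0.1116 0.641 0.648
-0.118 5 0.1121 0.629 0.65
-0.117 5 0.1109 0.638 0.648
-0.116 3 0.1055 0.627 0.642
-0.115 4 0.1117 0.629 0.637
-0.114 1 0.1034 0.637 0.637
-0.113 3 0.1085 0.639 0.643
-0.112 1 0.1021 0.635 0.635
-0.111 4 0.1044 0.637 0.644
-0.109 3 0.1056 0.637 0.641
-0.108 4 0.1038 0.623 0.644
-0.107 6 0.1022 0.63 0.642
-0.106 2 0.104 0.622 0.625
-0.105 4 0.1026 0.627 0.637
-0.104 3 0.1059 0.634 0.641
```

Call:
apply_moves(increments=[-0.17,0,-0.1,0,0,-0.17,0,-0.1,0,0,-0.16,0,0,0,0,-0.15,0,0,0,0,-0.15,0,0,0,0,-0.15,0,0,0,0])

```text
t: 13.75
position: [0.4831, -0.1865, 0.1067]
tcp_rot: [179.8, 0.0, 83.0]
contact_force: [4.8, -1.7, -2.1]
gripper_width: 0.58
```

Call:
apply_moves(increments=[-0.14,-0.02,0,0,0,-0.13,-0.02,0,0,0,-0.13,0,0,0,0,-0.13,0,0,0,0])

```text
t: 14.08
position: [0.4826, -0.1867, 0.1065]
tcp_rot: [179.9, 0.0, 83.0]
contact_force: [5.4, -1.5, -0.8]
gripper_width: 0.571
```

Call:
apply_moves(increments=[-0.13,0,0.07,0,0,-0.12,-0.01,0,0,0,-0.11,-0.01,0,0,0,-0.11,0,0,0,0,-0.11,0,0,0,0])

```text
t: 14.5
position: [0.4823, -0.1868, 0.1061]
tcp_rot: [180.0, 0.0, 83.0]
contact_force: [1.9, -3.1, -1.6]
gripper_width: 0.56
```

Call:
apply_moves(increments=[-0.1,-0.02,0,0,0,-0.09,-0.02,0,0,0,-0.09,0,0,0,0,-0.09,0,0,0,0])

```text
t: 14.83
position: [0.4819, -0.187, 0.106]
tcp_rot: [-180.0, 0.0, 83.0]
contact_force: [0.5, -2.8, -1.1]
gripper_width: 0.545
```

Call:
apply_moves(increments=[-0.08,-0.03,0,0,0,-0.07,-0.03,0,0,0,-0.07,0,0,0,0,-0.07,0,0,0,0])

```text
t: 15.17
position: [0.4817, -0.1874, 0.1059]
tcp_rot: [-179.9, -0.0, 83.0]
contact_force: [-2.4, -2.8, -1.4]
gripper_width: 0.537
```

```bash
python3 ears.py e3 | awk '{print $1,$2,$4,$6,$7}' | head -50
```

```text
15.1667 [ -0.1874 [-1.7995e+02 -1.0000e-02
-0.149 5 0.1037 0.622 0.634
-0.148 4 0.1049 0.629 0.641
-0.147 4 0.1026 0.623 0.629
-0.146 5 0.1038 0.631 0.641
-0.145 3 0.104 0.622 0.642
-0.144 4 0.1023 0.627 0.634
-0.143 3 0.1064 0.638 0.642
-0.142 1 0.1025 0.636 0.636
-0.141 2 0.1045 0.637 0.64
-0.14 1 0.1086 0.642 0.642
-0.139 3 0.1031 0.635 0.64
-0.138 1 0.1068 0.642 0.642
-0.137 2 0.1123 0.648 0.65
-0.136 5 0.1123 0.627 0.638
-0.135 3 0.1129 0.635 0.643
-0.134 8 0.1126 0.626 0.649
-0.133 7 0.1071 0.628 0.648
-0.128 1 0.1029 0.634 0.634
-0.127 1 0.1042 0.636 0.636
-0.125 2 0.1049 0.634 0.636
-0.124 4 0.1116 0.637 0.644
-0.123 2 0.1135 0.646 0.648
-0.122 7 0.1115 0.627 0.639
-0.121 4 0.1125 0.641 0.648
-0.12 6 0.1083 0.627 0.641
-0.118 3 0.1038 0.638 0.643
-0.116 2 0.1043 0.635 0.638
-0.115 3 0.1058 0.639 0.644
-0.114 1 0.1038 0.635 0.635
-0.113 4 0.1044 0.624 0.642
-0.112 2 0.1041 0.63 0.632
-0.111 4 0.1042 0.635 0.642
-0.11 5 0.1036 0.623 0.632
-0.109 3 0.1034 0.634 0.639
-0.108 4 0.1026 0.623 0.641
-0.107 1 0.1039 0.63 0.63
```

Call:
apply_moves(increments=[-0.06,-0.02,0,0,0,-0.05,-0.02,0,0,0,-0.05,0,0,0,0,-0.05,0,0,0,0])

```text
t: 15.55
position: [0.4822, -0.1879, 0.1061]
tcp_rot: [180.0, -0.0, 83.0]
contact_force: [-0.2, -1.4, -1.1]
gripper_width: 0.526
```

```bash
python3 ears.py e4 | awk '{print $1,$2,$4,$6,$7}' | grep -E '^-0.1(1|2|3)'
```

```text
-0.139 1 0.1032 0.638 0.638
-0.138 2 0.1065 0.639 0.642
-0.137 2 0.1132 0.647 0.65
-0.136 6 0.1099 0.626 0.636
-0.135 5 0.1134 0.637 0.647
-0.134 4 0.1117 0.627 0.649
-0.133 8 0.1087 0.628 0.649
-0.132 2 0.1051 0.635 0.636
-0.13 2 0.104 0.634 0.637
-0.127 4 0.1117 0.628 0.635
-0.126 5 0.1121 0.626 0.647
-0.125 4 0.1138 0.627 0.648
-0.124 7 0.1099 0.627 0.644
-0.123 6 0.1076 0.628 0.646
-0.12 4 0.1066 0.637 0.645
-0.118 3 0.1033 0.638 0.642
-0.117 1 0.1071 0.644 0.644
-0.116 1 0.1069 0.637 0.637
-0.115 6 0.104 0.624 0.645
-0.114 4 0.1031 0.631 0.637
-0.113 3 0.1051 0.626 0.641
-0.112 5 0.1046 0.623 0.635
-0.111 3 0.1024 0.637 0.642
-0.11 4 0.1021 0.623 0.63
```

Call:
apply_moves(increments=[-0.05,0,0,0,0,-0.05,0,0,0,0,-0.1,0,0,0,0,-0.2,0,0,0,0,-0.3,0,0,0,0,-0.38,0,0,0,0,-0.44,0,0,0,0,-0.44,0,0,0,0,-0.44,0,0,0,0])

```text
t: 16.35
position: [0.4821, -0.1879, 0.1061]
tcp_rot: [180.0, -0.0, 83.0]
contact_force: [-0.4, -0.3, -1.5]
gripper_width: 0.722
```

```bash
python3 ears.py e5 | awk '{print $1,$2,$4,$6,$7}' | grep -E '^-0.1'
```

```text
-0.157 1 0.1063 0.634 0.634
-0.155 4 0.1054 0.63 0.637
-0.153 4 0.1054 0.625 0.632
-0.152 3 0.1076 0.633 0.638
-0.151 5 0.1045 0.622 0.632
-0.15 3 0.1085 0.633 0.638
-0.148 3 0.1069 0.631 0.638
-0.147 1 0.1104 0.635 0.635
-0.146 3 0.1046 0.632 0.636
-0.145 1 0.1067 0.638 0.638
-0.137 1 0.1097 0.648 0.648
-0.136 7 0.1105 0.626 0.649
-0.135 5 0.1123 0.638 0.648
-0.134 5 0.1136 0.626 0.649
-0.133 9 0.107 0.628 0.648
-0.132 2 0.1042 0.634 0.637
-0.13 2 0.1048 0.634 0.636
-0.127 5 0.1128 0.628 0.637
-0.126 3 0.1108 0.64 0.647
-0.125 5 0.1121 0.626 0.649
-0.124 6 0.1094 0.627 0.644
-0.123 7 0.109 0.628 0.648
-0.111 4 0.1071 0.632 0.639
-0.109 3 0.1083 0.631 0.636
-0.108 3 0.1063 0.622 0.638
-0.107 3 0.1065 0.632 0.636
-0.106 2 0.1065 0.622 0.638
-0.105 3 0.1061 0.624 0.629
-0.104 3 0.1087 0.631 0.635
-0.103 4 0.1052 0.624 0.632
-0.102 2 0.105 0.634 0.636
-0.101 1 0.1008 0.629 0.629
-0.1 3 0.1022 0.631 0.636
```

Call:
apply_moves(increments=[-0.44,0,-0.5,0,0,-0.44,0,-1,0,0,-0.44,0,-1,0,0,-0.44,0,-1,0,0,-0.44,0,-1,0,0,-0.44,0,-1,0,0,-0.44,0,-1,0,0,-0.44,0,-0.7,0,0,-0.44,0,0,0,-0.024,-0.44,0,0,0,-0.024,-0.44,0,0,0,-0.024,-0.44,1,0.1,-0.2,0,-0.44,2,0.2,-0.3,0,-0.44,2.8,0.2,-0.3,0,-0.44,2.8,0.2,0,0,-0.44,2.8,0.2,0,0,-0.44,2.8,0.2,0,0,-0.44,2.8,0.2,0,0,-0.44,2.8,0.2,0,0,-0.44,2.8,0.2,0,0])

```text
t: 18.07
position: [0.4392, 0.0478, 0.1142]
tcp_rot: [180.0, -0.0, 87.1]
contact_force: [0.3, -0.5, -1.2]
gripper_width: 0.723
```

Call:
apply_moves(increments=[-0.44,2.8,0.2,0,0,-0.44,2.8,0.2,0,0,-0.44,2.8,0.2,0,0,-0.44,2.8,0.2,0,0,-0.44,2.8,0.2,0,0,-0.44,2,0.2,0,0,-0.44,1,0.1,0,0,-0.44,0,0,0,0,-0.44,0,0,0,0,-0.44,0,0,0,0])

```text
t: 18.9
position: [0.4604, 0.2142, 0.114]
tcp_rot: [-180.0, 0.0, 87.1]
contact_force: [-0.3, -0.3, -2.2]
gripper_width: 0.719
```

```bash
python3 look.py l3
```

```text
18.9 [0.4604 0.2142 0.114 ] [-1.7997e+02  3.0000e-02  8.7080e+01] [-0.35 -0.26 -2.23] 0.7192309091215501
[374 197  53 238] [[0.4147000014781952, 0.23469999432563782], [0.49889999628067017, 0.23019999265670776], [0.49959999322891235, 0.2425999939441681], [0.4153999984264374, 0.24709999561309814]] z [0.1168 0.1189 0.1201] slope [0.04  0.542 0.117]
[228 198  54 237] [[0.4124000072479248, 0.18449999392032623], [0.4968000054359436, 0.18080000579357147], [0.49729999899864197, 0.19329999387264252], [0.41290000081062317, 0.19699999690055847]] z [0.1169 0.1191 0.1202] slope [-0.011 -0.498  0.117]
```

Call:
apply_moves(increments=[-0.44,0,0,1,0,-0.44,0,0,2,0,-0.44,0,0,2,0,-0.44,0,0,2,0,-0.44,0,0,1,0,-0.44,0,0,0.6,0,-0.44,0,0,0.4,0,-0.44,0,0,0.2,0,-0.44,0,0,0.15,0,-0.44,0,0,0,0,-0.44,0,0,0,0])

```text
t: 19.92
position: [0.461, 0.2149, 0.0211]
tcp_rot: [179.9, -0.0, 87.1]
contact_force: [-0.6, -0.8, -1.7]
gripper_width: 0.72
```

Call:
apply_moves(increments=[-0.5,0,0,0,0,-0.54,0,0,0,0,-0.58,0,0,0,0,-0.62,0,0,0,0,-0.68,0,0,0,0,-0.8,0,0,0,0,-1,0,0,0,0,-1,0,0,0,0,-1,0,0,0,0,-1,0,0,0,0])

```text
t: 20.75
position: [0.4607, 0.2148, 0.0206]
tcp_rot: [180.0, -0.0, 87.1]
contact_force: [0.0, 0.1, -0.6]
gripper_width: 0.998
```

Call:
apply_moves(increments=[-1,0,0,-0.5,0,-1,0,0,-1,0,-1,0,0,-2,0,-1,0,0,-3,0,-1,0,0,-4,0,-1,0,0,-4,0,-1,0,0,-4,0,-1,0,0,0,0,-1,0,0,0,0,-1,0,0,0,0])

```text
t: 21.58
position: [0.4605, 0.2147, 0.2056]
tcp_rot: [180.0, -0.0, 87.1]
contact_force: [-0.1, 0.2, 0.9]
gripper_width: 1.003
```

```bash
python3 - <<'E'
from h import *
f=grab('wrist'); W=cloud(f); c=f['color'].astype(int); z=W[...,2]; save(f,'f.png')
b=(c[...,2]>c[...,0]+40)&(c[...,2]>c[...,1]+20)&(z<.06)
k,l,st,_=cv2.connectedComponentsWithStats(b.astype(np.uint8))
for i in range(1,k):
    if st[i,4]>200: w=W[(l==i)&(z>.021)]; print(np.round(cv2.boxPoints(cv2.minAreaRect(w[:,:2].astype(np.float32))),3).tolist(),np.percentile(w[:,2],[5,50,95]).round(4))
for n in ['top','scene']:
    f=grab(n); save(f,n+'2.png'); W=cloud(f)
    for o in ['reagent_bottle','beaker','tape_roll']:
        for m in ctrl.masks_of(f,o)[:2]:
            w=W[m['mask']]; w=w[~np.isnan(w[:,0])]; print(n,o,round(m['p'],2),np.round(m['box']),np.median(w,0).round(3))
E
python3 ears.py e6 | awk '{print $1,$2,$4,$6,$7}' | grep -E '^-0.1'
python3 - <<'E'
import cv2,numpy as np
a=cv2.imread('pics/f.png'); b=cv2.imread('pics/top2.png')[100:340,150:520]
cv2.imwrite('pics/v6.png',np.hstack([cv2.resize(a,(360,300)),cv2.resize(b,(440,300))]))
E
```

```text
[[0.41200000047683716, 0.19099999964237213], [0.41200000047683716, 0.17900000512599945], [0.4959999918937683, 0.18000000715255737], [0.4959999918937683, 0.19200000166893005]] [0.0226 0.0246 0.0259]
[[0.414000004529953, 0.24199999868869781], [0.49799999594688416, 0.2329999953508377], [0.49900001287460327, 0.24500000476837158], [0.41600000858306885, 0.2540000081062317]] [0.0224 0.0245 0.0259]
top beaker 0.96 [260. 200.  31.  34.] [0.717 0.107 0.044]
top tape_roll 0.7 [476. 308.  38.  33.] [ 0.436 -0.415  0.021]
top tape_roll 0.31 [473. 232.  46.  37.] [ 0.609 -0.39   0.123]
scene reagent_bottle 0.88 [169. 306.  39.  51.] [ 0.636 -0.399  0.105]
scene beaker 0.69 [411. 264.  34.  45.] [0.7   0.108 0.055]
scene beaker 0.19 [415. 188.  18.  67.] [0.483 0.239 0.021]
scene tape_roll 0.91 [149. 250.  38.  31.] [ 0.436 -0.413  0.019]
-0.137 2 0.1138 0.647 0.649
-0.136 4 0.1102 0.626 0.631
-0.135 7 0.113 0.633 0.648
-0.134 4 0.1128 0.626 0.65
-0.133 8 0.1099 0.628 0.647
-0.132 2 0.1048 0.635 0.636
-0.13 2 0.1034 0.634 0.637
-0.127 3 0.1116 0.628 0.635
-0.126 5 0.1114 0.626 0.642
-0.125 4 0.1129 0.628 0.649
-0.124 7 0.1123 0.627 0.641
-0.123 7 0.1067 0.629 0.649
```

View pics/v6.png

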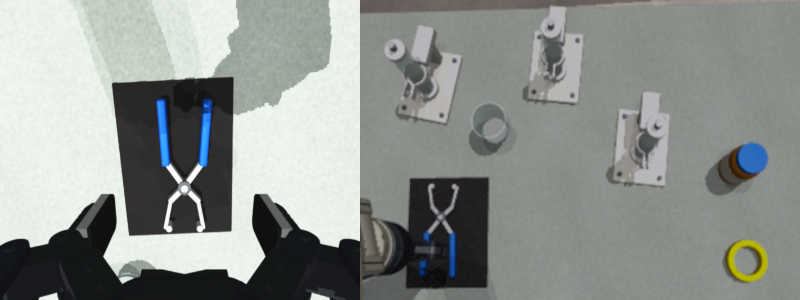

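All checks agree: the pliers are flat on the mat, the clip is shut and the other objects haven't moved. I'm handing in.

```bash
python3 -c "
from bench import ctrl
print(ctrl.hand_in())"
```

```text
the job is handed in; nothing more can be done
None
```

The clip on the nearest stand is snapped shut, and the pliers are back flat on the mat. I handed in at about 22 s of robot time, well under the 72 s limit, and the hand-in reports no verdict.

I lifted the pliers by a pinch of about 61 mm and set the pads either side of the ears. I then squeezed in small steps at the 20 N grip setting until the swinging ear snapped over, and opened and drew the pliers off straight away.

**Clip:** the swinging ear moved about 7.5 mm in the camera depth data, now lies parallel to the fixed ear, and stayed shut after the pliers were withdrawn.

**Pliers:** handle tops measure 24.5 mm above the bench, the same as at the start, so they lie flat, and the pivot is over the mat. The gripper is open and clear above them.

**Other objects:** the jar, beaker and tape roll are within about 5 mm of where they started. In the last top view the network missed the jar and gave its spot a low-value "tape roll" label. The scene camera showed the jar unmoved.

**Forces:**
- The fingertips pressed the mat with about 11 N while grasping, so I raised the arm 2 mm.
- Sideways and pulling forces at the wrist reached about 6 N while squeezing.
- The forces on the ears could not be measured directly. I estimate about 13 N each from the grip setting, against the 18 N limit.

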